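# Index the luthier's fittings tray to the magnifier

### The job

Bring the cello bridge to the desk magnifier: press the revolving fittings tray down to free it from its tongue, turn it the shorter way round until the compartment with the standing bridge faces the magnifier, and let it spring fully up so that it is locked there. Do not force the tray, and leave the magnifier and everything else on the bench where it stands.

Things in the scene. Friction and masses are not known exactly. Their poses are not given: they have to be found in the camera images.
- tray (a joint): Turning of the round wooden fittings tray about its upright axis: rad, positive counterclockwise from above, within 0.03 of 0 at the start, continuous (no stops; half a turn either way reads +3.14 or -3.14). Once freed it turns easily (friction 0.06 N m) and stays where it is left. More than 60 N from the fingers counts as forcing the tray.
- tray_lift (a joint): How far the tray is pressed down: m, 0 = fully up, 0.014 = bottom stop. A spring carries it: 4 to 6 N to start it down, 10 to 12 N at the bottom. Pressing anywhere on a compartment floor sinks it straight, without tilt. Up, the tongue sits 7 mm deep in a rim notch and the tray cannot turn; pressed more than 8 mm down, the rim passes below the tongue.
- hub (a point): Point on the tray's axis at the height of the compartment floors, 40 mm above the table when the tray is up; it sinks and turns with the tray; x points to the middle of the bridge's compartment, z up. The tray is 244 mm across with seven equal open compartments (0.898 rad each). Hub: 48 mm across, 24 mm above the floor.
- bridge (a point): Foot of the cello bridge, an arched wooden plate 70 mm wide, 60 mm high, 8 mm thick, fixed upright across one compartment: the only tall thing on the tray. The point is on the floor at the middle of that compartment, 94 mm from the axis; x points outward. Other fittings, fixed too, lie beyond 88 mm radius and are at most 16 mm high; the other floors are bare from 25 to 88 mm.
- divider (a point): Foot of the divider next counterclockwise of the bridge, 63 mm from the axis; x points outward. The seven dividers are radial walls 4 mm thick, 22 mm above the floor, from the hub to 104 mm radius, midway between compartment middles. They can be pushed sideways.
- notch (a point): Middle of the rim notch outward of that divider, at rim top, 118 mm from the axis. The rim wall (114 to 122 mm radius, 22 mm above the floor) has seven notches 15 mm wide, one per divider. Let up between notches, the rim rests below the tongue at about 0.005 m, can still be turned against light rubbing, and springs up when a notch comes; it then has 0.02 rad of play each way.
- tongue_tip (a point): Inner tip of the fixed steel tongue, a round bar of 10 mm diameter lying radially over the rim, its axis 60 mm above the table, carried by a post 16 x 26 x 70 mm outside the tray. The tip lies 107 mm from the tray's axis, the post's outer face 158 mm.
- tray_base: Fixed round plinth below the tray, 220 mm across; origin on the tray's axis at table height.
- magnifier: Desk magnifier: round dark steel foot of 72 mm diameter, short stem and an upright lens ring, 134 mm high in all; it stands loose beside the tray, its origin (under the foot's centre) about 205 mm from the tray's axis, in line with the middle of a compartment position two or three compartments away from where the bridge starts, on either side.
- glue_jar: Lidded jar, 64 mm diameter, 85 mm high, loose, beside the tray; origin under its centre. To be left alone.
- wax_tin: Low tin, 76 mm diameter, 40 mm high, loose, beside the tray; origin under its centre. To be left alone.
- pencil_cup: Cup with two pencils, 72 mm diameter, about 109 mm high, loose, beside the tray; origin under its centre. To be left alone.
- block_plane: Wooden plane, 150 x 45 mm, about 80 mm high, loose, farther off to the right; origin under its centre. To be left alone.
- sanding_block: Cork block 110 x 60 x 40 mm, loose, farther off to the right; origin under its centre. To be left alone.
- brush: Brush, 200 mm long, lying to the left; origin under its middle. To be left alone.
- maple_blank: Pale wooden board 160 x 70 x 30 mm lying to the left; origin under its centre. To be left alone.

How it is judged:
By the outcome, as a careful person would: the job done as asked, in the order asked, and still so for the second after the job is handed in, with the robot touching nothing.
It also fails if it takes over 48 s, if anything falls off the work surface, if the arm or the gripper's body presses on something with over 40 N, if the wrist force passes 120 N, or if a joint passes its speed limit or range.

### The arm

A 7-joint arm with a two-finger parallel gripper is mounted at the origin on the work surface. World frame = base frame: x ahead of the robot, y to its left, z up, the work surface at z = 0. Lengths are in m, angles in degrees, forces in N, time in s.
With the tool pointing down it reaches from about 0.425 to 0.875 m from the base axis. Payload 4.7 kg.
Tool frame: the origin (TCP) lies midway between the tips of the shut fingers; the grasp point (between the pads) lies env.grip_point_offset behind it (env.grip_point_offset is the distance from the TCP to the grasp point, in m); z points along the fingers, y is the line along which they close (so a half turn about z gives the same grasp; the last joint's range is limited). The gripper opens to 87 mm and grips with 3 to 60 N. Pads are 19 mm wide; open, the fingers measure 117 mm over their backs; the gripper's body (75 mm by 190 mm) begins 51 mm behind the grasp point.
Start: joints at [69.162, 18.392, -4.016, 83.108, 1.295, 78.541, -3.26], TCP at [0.24, -0.604, 0.223] pointing down, gripper open.
Joint ranges: [-163.93, 163.93], [-17.29, 119.83], [-79.2, 71.16], [3.27, 140.29], [-89.18, 269.18], [5.43, 117.66], [-154.24, 154.24]. Speed limits (degrees/s): [147.25, 147.25, 180, 180, 180, 180, 180].

### API

Orientations are given as [roll, pitch, yaw] about the fixed x, y, z axes, in that order (R = Rz(yaw) Ry(pitch) Rx(roll)).
In Python, from cell import env gives the robot as it stands.
- The arm moves only by the shell command python3 -m creep 'ROWS' [FORCE]. ROWS is a JSON object of lists of equal length, an entry for each row: "translation": the shift along the tool's x, y, z in units of 0.08 m (1.0 is 0.08 m), a list of three; "turn": the turn, a rotation vector about the tool's x, y, z in units of 180 degrees (1.0 is 180 degrees), a list of three; "grip": the opening, from 0 (shut) to 1 (fully open). In form: {"translation": [[x, y, z], ...], "turn": [[ax, ay, az], ...], "grip": [grip, ...]}. A call has 1 to 5 rows; each row shifts and turns the commanded pose from where the row before left it, along the tool's axes as they then stand; what a row does not reach is not made up. A row lasts 1/8 s, in which the tool goes at most 62.5 mm and 10.7 degrees, less where a joint would pass 70% of its speed; a pose out of reach is approached as far as the arm can. A call with a number of a shift or a turn outside -1 to 1 is refused whole. A call with a gripper value outside its range is refused whole. The fingers move at their own pace and stop on an object; FORCE is the grip in N (left out, the last holds). Time passes only in rows, so rows that do not move let the fingers close. It gives the time, the measured TCP pose, the force, the opening and the grip force at its end, in the units of the state.
- env.get_obs(): the state, without advancing time (a new reading comes with each control period).
- env.read_camera(name): name is "side" or "top"; returns a dict with "frame" (420x560x3 uint8, red, green, blue), "z_map" (420x560 float32, m along the optical axis (not along the pixel's ray), 0 where there is no reading), "K" (3x3 intrinsics, pixels), "rvec" (rotation vector, rad) and "tvec" (3), from world to camera coordinates, as OpenCV has them. Camera axes: x right, y down, z forward; pixel columns grow to the right and rows downward; lengths in m; the calibration is good to about 2 mm. A picture is of the moment at which its call begins.
- env.sign_off(): hands the job in; it is judged then, once.
The state is a dict: "time_s": time; "qpos": joint angles; "joint_velocities": joint speeds; "effort": joint torques, N m; "tool_pos": TCP position; "tool_rot": TCP orientation; "force": force on the tool from outside, world axes, zero at the start; "wrist_torque": the same for the moment, N m; "grip_width": finger opening in m; "grasp_force": force on a finger pad.
Only numpy, scipy, OpenCV 4.12 (cv2) and the standard library are available. Lean on these libraries where they do the work, as an engineer would, in place of code of your own. Each camera call takes 0.05 s, during which the arm holds its last target. There are 200 camera calls.

## Working session

There is one attempt and no reset: what is moved stays moved. The work goes in short steps, Python scripts to look and compute and a shell command to move; the robot and the scene stay as the last step left them, time stands still between calls to the robot, and variables do not carry over. Pictures are saved under pics/ and viewed, at most 10 in all, crops included, and the job is handed in when it is done.

```bash
mkdir -p pics; cat > h.py <<'E'
import numpy as np,cv2
from cell import env
def cam(n):
    d=env.read_camera(n); R,_=cv2.Rodrigues(np.array(d["rvec"],float)); return d,R,np.array(d["tvec"],float).ravel()
def pts(c):
    d,R,t=c; z=d["z_map"].astype(float);K=d["K"]; v,u=np.mgrid[:z.shape[0],:z.shape[1]]
    P=np.stack([(u-K[0][2])/K[0][0]*z,(v-K[1][2])/K[1][1]*z,z],-1)-t
    W=P@R; W[z==0]=np.nan; return W
def save(c,n): cv2.imwrite(f"pics/{n}.png",c[0]["frame"][...,::-1])
E
python3 - <<'E'
from h import *
for n in("top","side"):
    c=cam(n); save(c,n+"1"); W=pts(c); np.save(n+".npy",W)
    print(n,-c[1].T@c[2],(c[0]["z_map"]>0).mean())
print(env.get_obs(),env.grip_point_offset)
E
```

```text
top [ 4.84074004e-01 -7.03228918e-04  1.03967601e+00] 0.9961437074829932
side [0.32766107 1.00772619 1.03726483] 0.9960926870748299
{'time_s': 0.1, 'qpos': array([69.15977088, 18.43570885, -4.01536332, 83.16692231,  1.2972119 ,
       78.54040799, -3.26055311]), 'joint_velocities': array([ 0.05065509, -0.07122981,  0.04827441, -0.09439469,  0.12550326,
       -0.0576031 , -0.06857311]), 'effort': array([-1.38617170e-04, -4.92571485e+01, -4.05714791e-01, -3.13399708e+01,
       -6.42059580e-02,  3.94327752e-02,  5.42492148e-05]), 'tool_pos': array([ 0.23954933, -0.60372767,  0.22156938]), 'tool_rot': array([-1.79902313e+02,  7.58916658e-03,  2.16495369e+01]), 'force': array([-0.09754264, -0.25818809, -0.4363157 ]), 'wrist_torque': array([0.00318955, 0.00929601, 0.03201372]), 'grasp_force': 0.0, 'grip_width': 0.08674725763938203} 0.0187
```

View pics/top1.png

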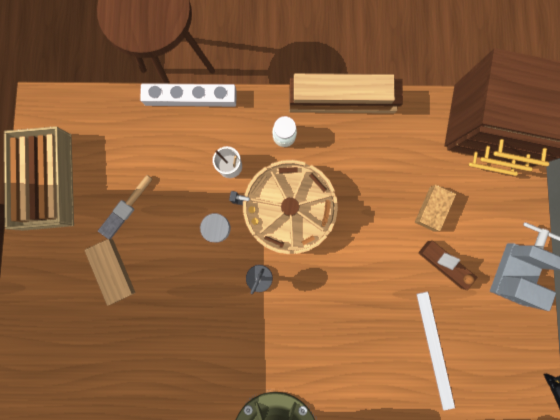

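View pics/side1.png

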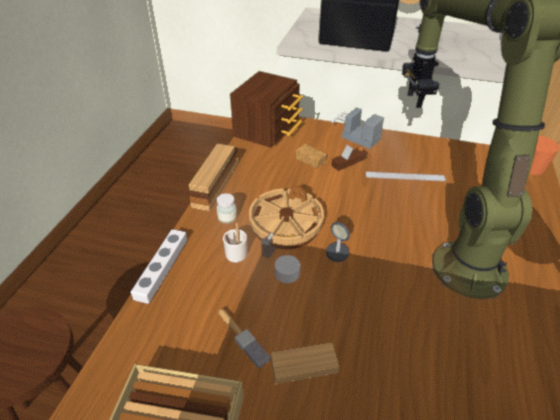

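Top view: tray hub at about (290,207), tongue post at (237,198), magnifier foot at (259,279), and the bridge seems to be at the right, near (327,212). In the side view the bridge stands near (298,195). Next I'll measure these.

```bash
python3 - <<'E'
from h import *
W=np.load("top.npy"); img=cv2.imread("pics/top1.png")
cv2.imwrite("pics/crop.png",cv2.resize(img[140:310,190:360],(600,600),interpolation=cv2.INTER_CUBIC))
def comp(m,mn=3):
    n,l,s,c=cv2.connectedComponentsWithStats(m.astype(np.uint8))
    for i in range(1,n):
        if s[i,4]>=mn: p=W[l==i]; print(c[i].round(1),s[i,4],p.mean(0).round(4),p.min(0).round(3),p.max(0).round(3))
sub=np.zeros(W.shape[:2],bool); sub[110:310,190:345]=1
# rim circle fit
z=W[...,2]; m=sub&(z>.056)&(z<.068); n,l,s,c=cv2.connectedComponentsWithStats(m.astype(np.uint8))
i=1+s[1:,4].argmax(); cn=max(cv2.findContours((l==i).astype(np.uint8),0,1)[0],key=len)[:,0]
p=np.array([W[v,u] for u,v in cn]); p=p[abs(p[:,2]-.062)<.006]
A=np.c_[p[:,:2]*2,np.ones(len(p))]; 
for _ in range(3):
    q=np.linalg.lstsq(A,(p[:,:2]**2).sum(1),rcond=None)[0]; r=np.sqrt(q[2]+q[:2]@q[:2]); e=abs(np.hypot(*(p[:,:2]-q[:2]).T)-r); k=e<.004; A=A[k];p=p[k]
print("circle",q[:2],r,len(p))
print("tall>73mm"); comp(sub&(z>.073)); print(">90"); comp(sub&(z>.09))
print("obj>25"); comp(sub&(z>.02),20)
hub=sub&(img.max(2)<110)&(abs(z-.064)<.008); comp(hub,10)
S=np.load("side.npy"); zz=S[...,2]; d=np.hypot(S[...,0]-q[0],S[...,1]-q[1]); m=(zz>.072)&(d<.12); print("side bridge",m.sum(),S[m].mean(0),S[m].min(0),S[m].max(0))
E
```

```text
circle [ 0.59179103 -0.03308952] 0.06506110155546514 36
tall>73mm
[284.5 127.5] 381 [ 0.7939 -0.0174  0.0859] [ 0.767 -0.045  0.074] [0.822 0.01  0.091]
[224.9 159.5] 149 [0.7096 0.1359 0.0782] [0.674 0.097 0.073] [0.744 0.167 0.105]
[234.9 158.4] 17 [0.7085 0.108  0.0969] [0.706 0.104 0.075] [0.712 0.113 0.111]
[230.7 194. ] 3 [0.6202 0.1195 0.0745] [0.618 0.119 0.074] [0.623 0.121 0.075]
[234.2 194.5] 4 [0.6191 0.1104 0.0735] [0.615 0.108 0.073] [0.623 0.111 0.074]
[326.8 211.9] 91 [ 0.5743 -0.1248  0.0949] [ 0.547 -0.134  0.073] [ 0.603 -0.118  0.105]
[256.9 281.1] 94 [0.405  0.0458 0.1265] [0.372 0.032 0.073] [0.433 0.06  0.136]
>90
[216.6 152.2] 13 [0.7235 0.1546 0.0995] [0.721 0.151 0.09 ] [0.728 0.158 0.105]
[234.9 157.4] 11 [0.7091 0.1072 0.1051] [0.707 0.104 0.093] [0.712 0.111 0.111]
[327.1 211.9] 75 [ 0.5743 -0.1252  0.0977] [ 0.549 -0.134  0.09 ] [ 0.602 -0.118  0.105]
[256.9 281.1] 93 [0.4052 0.0457 0.1271] [0.372 0.032 0.104] [0.433 0.06  0.136]
obj>25
[284.3 131.2] 559 [ 0.7875 -0.0173  0.0744] [ 0.763 -0.049  0.022] [0.822 0.013 0.091]
[226.9 160.6] 442 [0.711  0.1333 0.0598] [0.673 0.097 0.02 ] [0.744 0.168 0.111]
[288.9 206.7] 7035 [ 0.5921 -0.0312  0.0482] [ 0.471 -0.156  0.02 ] [0.714 0.124 0.105]
[214.5 227.7] 661 [0.5349 0.1642 0.0406] [0.498 0.128 0.02 ] [0.571 0.203 0.046]
[257.1 280.9] 103 [0.4051 0.0458 0.1202] [0.372 0.032 0.02 ] [0.433 0.064 0.136]
[233.1 196.8] 41 [0.6137 0.1136 0.0697] [0.603 0.106 0.062] [0.626 0.122 0.072]
side bridge 104 [ 0.57541311 -0.12197491  0.08812879] [ 0.54767507 -0.13542161  0.07327478] [ 0.6023139  -0.11239284  0.10354888]
```

View pics/crop.png

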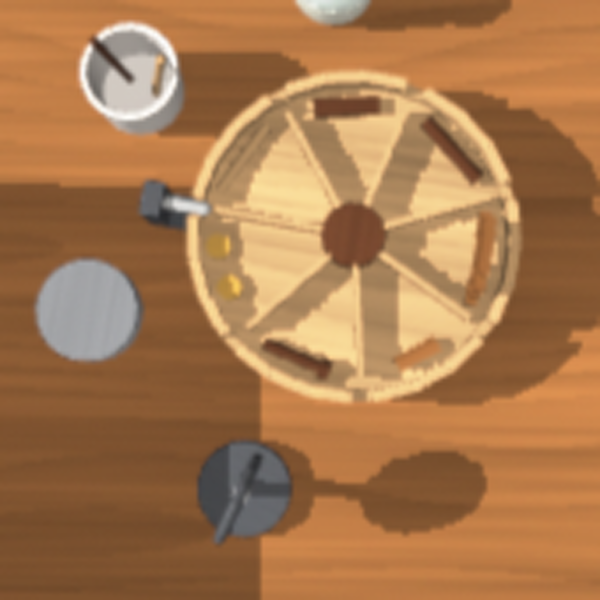

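Crop: hub at (353,236), with the tongue over a divider's notch at (205,209). The bridge is the right-hand piece at (483,258), and the magnifier foot is at (245,488). Next I'll get the axis, angles and foot position more precisely.

```bash
python3 - <<'E'
from h import *
from scipy.optimize import least_squares
W=np.load("top.npy"); img=cv2.imread("pics/top1.png"); c=cam("top"); K=np.array(c[0]["K"]); R,t=c[1:]
def ray(u,v,h):
    d=R.T@np.linalg.inv(K)@[u,v,1]; o=-R.T@t; return o+d*(h-o[2])/d[2]
z=W[...,2]; C=np.array([.592,-.033])
for _ in range(3):
    d=W[...,:2]-C; r=np.hypot(d[...,0],d[...,1]); a=np.degrees(np.arctan2(d[...,1],d[...,0]))
    m=(z>.056)&(z<.067)&(r>.105)&(r<.13)&(abs(a-80)>12)
    p=np.array([W[m&(abs(a-k)<3)][r[m&(abs(a-k)<3)].argmax()] for k in range(-177,180,6) if (m&(abs(a-k)<3)).any()])
    s=least_squares(lambda q:np.hypot(p[:,0]-q[0],p[:,1]-q[1])-q[2],[*C,.12],loss='soft_l1',f_scale=.001).x; C=s[:2]
print("axis",s,len(p))
m=(z>.056)&(z<.067)&(r>.03)&(r<.100)   # divider tops
h=np.histogram(a[m]%51.43,bins=np.arange(0,52,2)); print("divider phase",h[0])
ph=np.angle(np.exp(1j*np.radians(a[m])*7).mean())/7; print(np.degrees(ph),np.degrees(ph)+51.4286*np.arange(-3,4))
b=(z>.09)&(r<.12); B=W[b].mean(0); print("bridge",B,a[b].mean(), np.hypot(*(B[:2]-C)))
# magnifier foot: dark pixels
k=np.zeros(z.shape,np.uint8); k[262:296,243:277]=1; k&=(img.max(2)<115).astype(np.uint8)&(img[...,2]<img[...,0].astype(int)+15)
cn=max(cv2.findContours(k,0,1)[0],key=cv2.contourArea); (u,v),rad=cv2.minEnclosingCircle(cn); M=ray(u,v,.012); e=M[:2]-C
print("mag",u,v,rad,M,np.hypot(*e),np.degrees(np.arctan2(e[1],e[0])))
hb=(img.max(2)<110)&(r<.03); print("hub px",W[hb].mean(0))
E
```

```text
axis [ 0.59153373 -0.03330662  0.12194754] 57
divider phase [  2   3   0   0   0   2   2   3   0   0   1   2   2  88 165  64   5   2
   3   0   1   1   1   3   1]
-22.50711228248516 [-176.79291228 -125.36431228  -73.93571228  -22.50711228   28.92148772
   80.35008772  131.77868772]
bridge [ 0.57426077 -0.12522807  0.09772281] -100.6261840993547 0.09353025353564136
mag 258.17742919921875 279.30645751953125 14.582337379455566 [0.39986375 0.04842514 0.012     ] 0.2083685776170136 156.90566793573913
hub px [ 0.57102824 -0.0363355   0.06369848]
```

Everything checks out: rim radius is 121.9 mm, the bridge is at 93.5 mm and -100.6°, and the magnifier is at 208 mm and 156.9°. That means two compartments clockwise (-102.9°). I'll straddle the divider at 80.3° and grip it.

```bash

python3 -m creep '{"translation":[[0.475,-0.378,0],[0.475,-0.378,0],[0.475,-0.378,0],[0.475,-0.378,0],[0.475,-0.378,0]],"turn":[[0,0,0],[0,0,0],[0,0,0],[0,0,0],[0,0,0]],"grip":[0.35,0.35,0.35,0.35,0.35]}' 5
python3 -m creep '{"translation":[[0.475,-0.378,0],[0.475,-0.378,0],[0.475,-0.378,0],[0.475,-0.378,0],[0.475,-0.378,0]],"turn":[[0,0,0],[0,0,0],[0,0,0],[0,0,0],[0,0,0]],"grip":[0.35,0.35,0.35,0.35,0.35]}'
python3 -m creep '{"translation":[[0.475,-0.378,0],[0.475,-0.378,0],[0.475,-0.378,0],[0.475,-0.378,0],[0.475,-0.378,0]],"turn":[[0,0,0],[0,0,0],[0,0,0],[0,0,0],[0,0,0]],"grip":[0.35,0.35,0.35,0.35,0.35]}'
```

```text
time_s: 0.78
tool_pos: [0.3611, -0.392, 0.2224]
tool_rot: [-180.0, 0.0, 21.7]
force: [1.0, -1.0, 0.2]
grip_width: 0.0452
grasp_force: 0.0
time_s: 1.4
tool_pos: [0.4818, -0.1815, 0.2224]
tool_rot: [180.0, 0.0, 21.6]
force: [0.5, -1.0, 0.4]
grip_width: 0.0306
grasp_force: 0.0
time_s: 2.02
tool_pos: [0.6027, 0.0288, 0.2223]
tool_rot: [180.0, 0.0, 21.6]
force: [0.1, -0.4, 0.0]
grip_width: 0.0303
grasp_force: 0.0
```

```bash

python3 -m creep '{"translation":[[0,0,0],[0,0,0],[0,0,0],[0,0,0],[0,0,0]],"turn":[[0,0,-0.054],[0,0,-0.054],[0,0,-0.054],[0,0,-0.054],[0,0,-0.054]],"grip":[0.35,0.35,0.35,0.35,0.35]}'
python3 -m creep '{"translation":[[0,0,0],[0,0,0]],"turn":[[0,0,-0.054],[0,0,0]],"grip":[0.35,0.35]}'
cat >> h.py <<'E'
C=np.array([.5915,-.0333])
def togo(th,r,z):
    o=env.get_obs(); y=np.radians(o["tool_rot"][2]); d=np.r_[C+r*np.array([np.cos(np.radians(th)),np.sin(np.radians(th))]),z]-o["tool_pos"]
    print(o["time_s"],"rot",o["tool_rot"].round(2),"pos",o["tool_pos"].round(4),"F",np.round(o["force"],1),"w",o["grip_width"],o["grasp_force"],"q7",o["qpos"][6])
    print("trans units",(np.array([np.cos(y)*d[0]+np.sin(y)*d[1],np.sin(y)*d[0]-np.cos(y)*d[1],-d[2]])/.08).round(3),"turn z units",-(((th-o["tool_rot"][2]+180)%360)-180)/180)
E
python3 -c "
from h import *
togo(80.35,.062,.10)"
```

```text
time_s: 2.65
tool_pos: [0.602, 0.0276, 0.2221]
tool_rot: [-180.0, 0.0, 70.6]
force: [-0.8, -0.3, 0.8]
grip_width: 0.0305
grasp_force: 0.0
time_s: 2.9
tool_pos: [0.602, 0.0275, 0.2221]
tool_rot: [-180.0, 0.0, 79.9]
force: [0.2, -0.2, 0.4]
grip_width: 0.0305
grasp_force: 0.0
2.9 rot [-179.96    0.     79.85] pos [0.602  0.0275 0.2221] F [ 0.2 -0.2  0.4] w 0.030524047220900786 0.0 q7 -24.143464143759072
trans units [ 0.003 -0.002  1.527] turn z units -0.0027609528300517796
```

```bash

python3 -m creep '{"translation":[[0,0,0.4],[0,0,0.4],[0,0,0.4],[0,0,0.4],[0,0,0.4]],"turn":[[0,0,-0.003],[0,0,0],[0,0,0],[0,0,0],[0,0,0]],"grip":[0.35,0.35,0.35,0.35,0.35]}'
python3 -m creep '{"translation":[[0,0,0.05],[0,0,0.05],[0,0,0.02],[0,0,0.02],[0,0,0]],"turn":[[0,0,0],[0,0,0],[0,0,0],[0,0,0],[0,0,0]],"grip":[0.35,0.35,0.35,0.35,0.35]}'
python3 - <<'E'
from h import *
togo(80.35,.062,.04); c=cam("side"); cv2.imwrite("pics/s2.png",cv2.resize(c[0]["frame"][140:290,200:400,::-1],(800,600),interpolation=cv2.INTER_CUBIC))
E
```

```text
time_s: 3.52
tool_pos: [0.6021, 0.0275, 0.0614]
tool_rot: [-180.0, 0.0, 80.3]
force: [-0.4, -0.2, -0.1]
grip_width: 0.0305
grasp_force: 0.0
time_s: 4.15
tool_pos: [0.6025, 0.0277, 0.0518]
tool_rot: [180.0, 0.0, 80.5]
force: [-0.1, 0.5, -0.0]
grip_width: 0.0301
grasp_force: 0.0
4.15 rot [1.7996e+02 1.0000e-02 8.0500e+01] pos [0.6025 0.0277 0.0518] F [-0.1  0.5 -0. ] w 0.0301327467645969 0.0 q7 -28.524071290955494
trans units [ 0.001 -0.008  0.148] turn z units 0.0008102299209291965
```

View pics/s2.png

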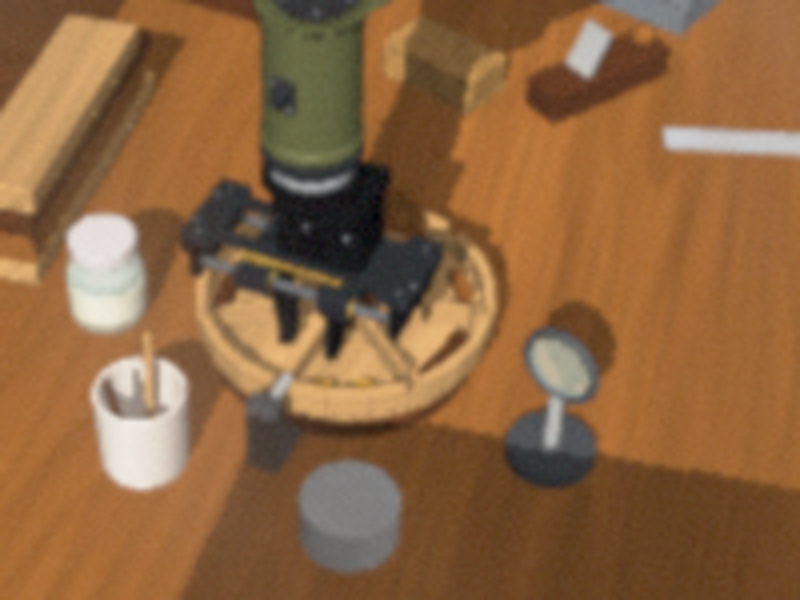

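The fingertips at (288,325) and (335,340) straddle the divider at (308,345), and everything is clear. I'll lower, grip lightly, then press.

```bash

python3 -m creep '{"translation":[[0,-0.005,0.06],[0,0,0.06],[0,0,0.01],[0,0,0],[0,0,0]],"turn":[[0,0,0],[0,0,0],[0,0,0],[0,0,0],[0,0,0]],"grip":[0.35,0.35,0.3,0.1,0]}' 5
python3 -m creep '{"translation":[[0,0,0],[0,0,0],[0,0,0]],"turn":[[0,0,0],[0,0,0],[0,0,0]],"grip":[0,0,0]}'
python3 -m creep '{"translation":[[0,0,0.03],[0,0,0.03],[0,0,0.03],[0,0,0.03],[0,0,0]],"turn":[[0,0,0],[0,0,0],[0,0,0],[0,0,0],[0,0,0]],"grip":[0,0,0,0,0]}'
```

```text
time_s: 4.82
tool_pos: [0.6018, 0.0278, 0.0409]
tool_rot: [-180.0, 0.0, 80.5]
force: [0.1, 0.1, 0.3]
grip_width: 0.0135
grasp_force: 0.0
time_s: 5.2
tool_pos: [0.6012, 0.0279, 0.0409]
tool_rot: [-179.9, 0.0, 80.5]
force: [-3.4, 0.3, 2.4]
grip_width: 0.004
grasp_force: 5.0
time_s: 5.82
tool_pos: [0.6032, 0.0279, 0.0328]
tool_rot: [179.8, -0.0, 80.5]
force: [-3.3, 0.4, 8.4]
grip_width: 0.0046
grasp_force: 5.6
```

```bash

python3 -m creep '{"translation":[[0,0,0.03],[0,0,0.025],[0,0,0],[0,0,0]],"turn":[[0,0,0],[0,0,0],[0,0,0],[0,0,0]],"grip":[0,0,0,0]}'
python3 -c "
from h import *
togo(80.35,.062,.028)"
```

```text
time_s: 6.32
tool_pos: [0.6035, 0.0279, 0.029]
tool_rot: [179.8, -0.0, 80.5]
force: [-3.5, -0.0, 10.0]
grip_width: 0.004
grasp_force: 6.8
6.325 rot [ 1.7981e+02 -1.0000e-02  8.0490e+01] pos [0.6035 0.0279 0.029 ] F [-3.5 -0.  10. ] w 0.003981189919550072 6.808601037284738 q7 -29.46553043266431
trans units [-0.004 -0.02   0.012] turn z units 0.0007801723364486355
```

```bash

python3 -m creep '{"translation":[[-0.0022,0.058,0],[-0.0022,0.058,0],[-0.0022,0.058,0],[-0.0022,0.058,0],[0,0,0]],"turn":[[0,0,0.0238],[0,0,0.0238],[0,0,0.0238],[0,0,0.0238],[0,0,0]],"grip":[0,0,0,0,0]}'
python3 -c "
from h import *
togo(63.2,.062,.028)"
```

```text
time_s: 6.95
tool_pos: [0.6215, 0.0212, 0.0291]
tool_rot: [179.8, -0.0, 63.3]
force: [-1.8, -1.5, 9.8]
grip_width: 0.0046
grasp_force: 8.1
6.95 rot [ 1.7977e+02 -2.0000e-02  6.3290e+01] pos [0.6215 0.0212 0.0291] F [-1.8 -1.5  9.8] w 0.004582876514088694 8.06976919259796 q7 -44.757052725069094
trans units [-0.002 -0.027  0.013] turn z units 0.0004778083082638002
```

```bash

for i in 1 ; do python3 -m creep '{"translation":[[-0.0022,0.058,0],[-0.0022,0.058,0],[-0.0022,0.058,0],[-0.0022,0.058,0],[-0.0022,0.058,0]],"turn":[[0,0,0.0238],[0,0,0.0238],[0,0,0.0238],[0,0,0.0238],[0,0,0.0238]],"grip":[0,0,0,0,0]}'
done
python3 -m creep '{"translation":[[-0.0022,0.058,0],[-0.0022,0.058,0],[-0.0022,0.058,0],[-0.0022,0.058,0],[-0.0022,0.058,0]],"turn":[[0,0,0.0238],[0,0,0.0238],[0,0,0.0238],[0,0,0.0238],[0,0,0.0238]],"grip":[0,0,0,0,0]}'
python3 -c "
from h import *
togo(20.35,.062,.028)"
```

```text
time_s: 7.58
tool_pos: [0.6386, 0.0071, 0.0288]
tool_rot: [179.9, 0.0, 41.8]
force: [-4.6, -1.4, 11.1]
grip_width: 0.0042
grasp_force: 6.4
time_s: 8.2
tool_pos: [0.6497, -0.0123, 0.0285]
tool_rot: [179.9, 0.0, 20.4]
force: [-6.0, -0.9, 10.4]
grip_width: 0.004
grasp_force: 6.7
8.2 rot [1.7994e+02 5.0000e-02 2.0380e+01] pos [ 0.6497 -0.0123  0.0285] F [-6.  -0.9 10.4] w 0.003990595611262559 6.7465708596864715 q7 -81.11900941988667
trans units [ 0.002 -0.007  0.006] turn z units 0.00016038549743137132
```

```bash

python3 -m creep '{"translation":[[-0.0022,0.058,0],[-0.0022,0.058,0],[-0.0022,0.058,0],[-0.0022,0.058,0],[-0.0022,0.058,0]],"turn":[[0,0,0.0238],[0,0,0.0238],[0,0,0.0238],[0,0,0.0238],[0,0,0.0238]],"grip":[0,0,0,0,0]}'
python3 -m creep '{"translation":[[-0.0022,0.058,0],[-0.0022,0.058,0],[-0.0022,0.058,0],[-0.0022,0.058,0],[-0.0022,0.058,0]],"turn":[[0,0,0.0238],[0,0,0.0238],[0,0,0.0238],[0,0,0.0238],[0,0,0.0238]],"grip":[0,0,0,0,0]}'
python3 -m creep '{"translation":[[0,0,0],[0,0,0]],"turn":[[0,0,0],[0,0,0]],"grip":[0,0]}'
python3 - <<'E'
from h import *
togo(-22.5,.062,.028); c=cam("top"); cv2.imwrite("pics/t3.png",cv2.resize(c[0]["frame"][140:310,190:360,::-1],(600,600),interpolation=cv2.INTER_CUBIC))
W=pts(c); d=W[...,:2]-C; r=np.hypot(d[...,0],d[...,1]); a=np.degrees(np.arctan2(d[...,1],d[...,0])); b=(W[...,2]>.075)&(W[...,2]<.095)&(r<.115)&(r>.08)&(abs(a-157)<25); print(b.sum(),a[b].mean(),W[b].mean(0))
E
```

```text
time_s: 8.82
tool_pos: [0.6532, -0.0342, 0.0284]
tool_rot: [180.0, 0.1, -1.0]
force: [-6.4, 0.5, 11.0]
grip_width: 0.0037
grasp_force: 7.5
time_s: 9.45
tool_pos: [0.6487, -0.0565, 0.0285]
tool_rot: [180.0, 0.0, -22.4]
force: [-5.8, 1.8, 10.5]
grip_width: 0.0038
grasp_force: 8.2
time_s: 9.7
tool_pos: [0.6486, -0.0567, 0.0285]
tool_rot: [180.0, 0.0, -22.3]
force: [-6.4, 1.1, 9.6]
grip_width: 0.004
grasp_force: 7.5
9.7 rot [ 1.7997e+02  4.0000e-02 -2.2280e+01] pos [ 0.6486 -0.0567  0.0285] F [-6.4  1.1  9.6] w 0.003968415742064698 7.520294058886066 q7 -116.26876878522441
trans units [0.003 0.003 0.006] turn z units 0.0012374663428990592
71 157.48619777323594 [0.50461912 0.00272303 0.0863268 ]
```

View pics/t3.png

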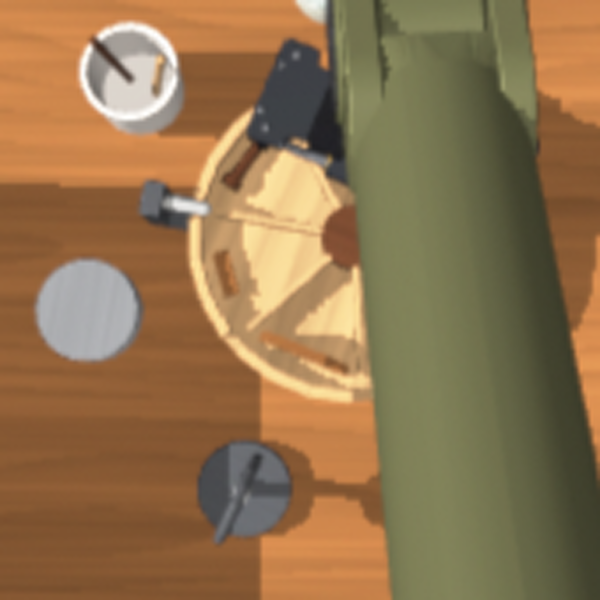

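The bridge at (305,350) now faces the magnifier at 157.5°, and a divider lies in line with the tongue at (205,209). I'll let the tray up while still gripping.

```bash

python3 -m creep '{"translation":[[0,0,-0.03],[0,0,-0.03],[0,0,-0.03],[0,0,-0.03],[0,0,-0.025]],"turn":[[0,0,0],[0,0,0],[0,0,0],[0,0,0],[0,0,0]],"grip":[0,0,0,0,0]}'
python3 -m creep '{"translation":[[0,0,0],[0,0,0]],"turn":[[0,0,0],[0,0,0]],"grip":[0,0]}'
```

```text
time_s: 10.38
tool_pos: [0.6485, -0.0566, 0.0392]
tool_rot: [180.0, 0.1, -22.3]
force: [-4.6, 1.5, 4.8]
grip_width: 0.0042
grasp_force: 6.5
time_s: 10.62
tool_pos: [0.6485, -0.0566, 0.0391]
tool_rot: [180.0, 0.1, -22.3]
force: [-5.5, 1.9, 5.4]
grip_width: 0.0043
grasp_force: 6.7
```

Nearly up. I'll raise a little more, then open gently and retreat.

```bash

python3 -m creep '{"translation":[[0,0,-0.01],[0,0,-0.01],[0,0,0],[0,0,0],[0,0,0]],"turn":[[0,0,0],[0,0,0],[0,0,0],[0,0,0],[0,0,0]],"grip":[0,0,0.3,0.3,0.3]}'
python3 -m creep '{"translation":[[0,0,0],[0,0,-0.1],[0,0,-0.3],[0,0,-0.5],[0,0,-0.5]],"turn":[[0,0,0],[0,0,0],[0,0,0],[0,0,0],[0,0,0]],"grip":[0.3,0.3,0.3,0.3,0.3]}'
python3 -m creep '{"translation":[[0.5,0.5,-0.4],[0.5,0.5,-0.3],[0.5,0.5,0],[0.5,0.5,0],[0,0,0]],"turn":[[0,0,0],[0,0,0],[0,0,0],[0,0,0],[0,0,0]],"grip":[0.3,0.3,0.3,0.3,0.3]}'
python3 - <<'E'
from h import *
W0=np.load("top.npy"); c=cam("top"); save(c,"t4"); cv2.imwrite("pics/t4c.png",cv2.resize(c[0]["frame"][140:310,190:360,::-1],(600,600)))
W=pts(c); d=W[...,:2]-C; r=np.hypot(d[...,0],d[...,1]); a=np.degrees(np.arctan2(d[...,1],d[...,0])); z=W[...,2]
b=(z>.09)&(z<.11)&(r<.12)&(r>.07)&(abs(a-157)<25); print("bridge",b.sum(),a[b].mean(),W[b].max(0))
g=lambda X:X[(np.abs(a-(157))<60)&(r>.04)&(r<.08)][:,2]
print("floor z before/after",np.nanmedian(g(W0)),np.nanmedian(g(W)))
rm=(r>.115)&(r<.121)&(abs(a-170)<70)&(abs(a-80)>10); print("rim",np.nanpercentile(W0[rm][:,2],80),np.nanpercentile(W[rm][:,2],80))
m=(z>.056)&(z<.067)&(r>.03)&(r<.1)&(a>70); print("div phase",np.degrees(np.angle(np.exp(7j*np.radians(a[m])).mean()))/7,m.sum())
m=(z>.1)&(abs(W[...,0]-.405)<.05)&(abs(W[...,1]-.046)<.05); print("mag",W[m].mean(0)); print(env.get_obs()["force"])
E
```

```text
time_s: 11.25
tool_pos: [0.6497, -0.0576, 0.0403]
tool_rot: [-180.0, -0.1, -22.3]
force: [0.0, 0.4, 2.8]
grip_width: 0.0229
grasp_force: 1.0
time_s: 11.88
tool_pos: [0.6486, -0.057, 0.1532]
tool_rot: [180.0, 0.0, -22.3]
force: [0.0, -0.4, 0.2]
grip_width: 0.026
grasp_force: 0.0
time_s: 12.5
tool_pos: [0.7342, -0.2712, 0.2043]
tool_rot: [179.8, 0.1, -22.8]
force: [-0.6, 0.2, -1.5]
grip_width: 0.0263
grasp_force: 0.0
bridge 70 157.65385675285629 [0.51537331 0.026707   0.10612381]
floor z before/after 0.041524155314137536 0.04142087436218257
rim 0.06463533039390698 0.06457814044680976
div phase -21.943478752823363 95
mag [0.40515815 0.0457458  0.1270753 ]
[0.83734906 1.49703179 1.01774894]
```

View pics/t4.png

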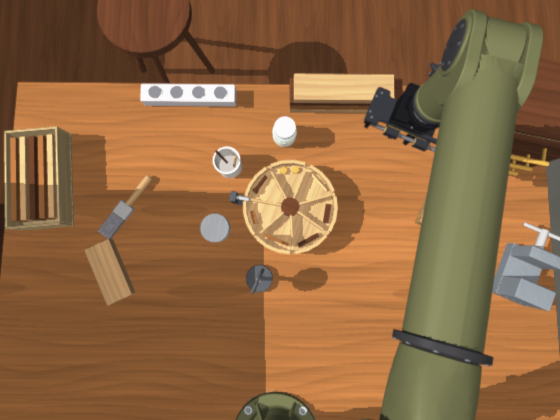

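The tray is fully up, with floor and rim heights the same as at the start. The bridge is at 157.7°, in line with the magnifier. The magnifier at (259,279) and the jar, tin and cup haven't moved, and the arm is clear.

```bash
python3 -c "
from cell import env
print(env.sign_off())"
```

```text
the job is handed in; nothing more can be done
None
```

The cello bridge now faces the magnifier: the tray turned two compartments clockwise, the shorter way, and is fully up in its notch, and the job is handed in (about 12.5 s used, about 11 N peak pressing force).

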